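# Tug the price cards and re-home the one in the worn clip

## Robot

A 6-joint arm with a two-finger parallel gripper is mounted at the origin on the work surface. World frame = base frame: x ahead of the robot, y to its left, z up, the work surface at z = 0. Lengths are in mm, angles in degrees, forces in N, time in s.
With the tool pointing down it reaches from about 325 to 775 mm from the base axis. Payload 9.3 kg.
Tool frame: the origin (TCP) lies midway between the tips of the shut fingers; the grasp point (between the pads) lies 19 mm behind it; z points along the fingers, y is the direction in which the jaws open and shut (so a half turn about z gives the same grasp; the last joint's range is limited). The gripper opens to 85 mm and grips with 20 to 120 N. Pads are 22 mm wide; open, the fingers measure 114 mm over their backs; the gripper's body (76 mm by 85 mm) begins 54 mm behind the grasp point. The pads swing forward as they close: fully open they stand 13 mm farther back than shut.
Start: joints at [55.543, 14.817, 1.232, 76.415, 0, 81.257], TCP at [238.637, 495.529, 231.279] pointing down, gripper open.
Joint ranges: [-174.27, 174.27], [-52.1, 104.24], [-59.71, 78.15], [-110.17, 111.67], [-87.03, 83.33], [-180, 180]. Speed limits (degrees/s): [127.2, 127.2, 159.86, 180, 180, 180].

## Interface

Orientations are given as [roll, pitch, yaw] about the fixed x, y, z axes, in that order (R = Rz(yaw) Ry(pitch) Rx(roll)).
In Python, from station import r gives the robot as it stands.
- The arm moves only by the tool step_arm, never from a script. Its argument "series" is a list of rows, each an object with "hand": the closure in counts, from 0 (fully open) to 255 (shut); "travel": the shift along the world's x, y, z in cm, a list of three; "delta_rot": the turn, a rotation vector about the world's x, y, z in rad, a list of three. A call has 1 to 10 rows; each row is the pose to reach, as a shift and turn from the pose commanded when the call began; what a row does not reach only later rows make up. A row lasts 1/8 s, in which the tool goes at most 62.5 mm and 10.7 degrees, less where a joint would pass 70% of its speed; a pose out of reach is approached as far as the arm can. A call with a gripper value outside its range is refused whole. The fingers move at their own pace and stop on an object; "squeeze" is the grip in N (left out, the last holds). Time passes only in rows, so rows that repeat a pose let the fingers close. It gives the time, the measured TCP pose, the force and the opening at its end, in the units of the state.
- r.observe(): the state, without advancing time (a new reading comes with each control period).
- r.capture(name): name is "scene" or "side" or "wrist"; returns a dict with "color" (480x640x3 uint8, blue, green, red), "fx", "fy", "cx", "cy" (pixels), "R" (3x3) and "t" (3): a world point X has camera coordinates R X + t. Camera axes: x right, y down, z forward; pixel columns grow to the right and rows downward; lengths in mm; the calibration is good to about 2 mm. A picture is of the moment at which its call begins. There is no depth.
- r.sign_off(): hands the job in, once; it reports no verdict.
The state is a dict: "time_s": time; "joints": joint angles; "qd": joint speeds; "joint_torque": joint torques, N m; "eef_pos": TCP position; "tool_rot": TCP orientation; "force": force on the tool from outside, world axes, zero at the start; "torque": the same for the moment, N m; "gripper_width": finger opening in mm.
Only numpy, scipy, OpenCV 4.12 (cv2) and the standard library are available. Lean on these libraries where they do the work, as an engineer would, in place of code of your own. Each camera call takes 0.05 s, during which the arm holds its last target.

## Task

On the counter rail three spring clips each hold a price card and a fourth clip is empty; one of the three has a worn spring, which only a tug on its card will tell: a good clip holds against a gentle upward pull of 4 N, the worn one lets the card slide. Find the worn clip without dragging a card out of a good clip, then draw its card out and push it straight down into the empty clip until it is fully home, upright and centred, without forcing it, and let go. Leave the other two cards fully home in their clips and the shop goods where they stand.

Things in the scene. Friction and masses are not known exactly. Their poses are not given: they have to be found in the camera images.
- rail: dark wooden price-card rail fixed to the counter, 470 mm long (y), 40 mm wide (x), top 30 mm above the counter. Origin: centre of its underside, on the counter. It carries four spring clips 110 mm apart, at y = -165, -55, 55 and 165 mm; which clip has which place varies. One of clip_1, clip_2, clip_3, a different one each time, has a worn spring; this cannot be seen
- clip_1: steel spring clip holding card_1 at the start, 38 mm wide (y), 51 mm high. Origin: under the middle of its foot, 30 mm above the counter; z up, y along the rail, x across it (the card's thickness), away from the robot. The card stands on the foot, 10 mm up, centred, between a fixed back plate (face at x = +2.5 mm) and a sprung jaw at -x; it is gripped along a line 29 mm up; flared lips above
- clip_2: spring clip like clip_1, holding card_2 at the start. Origin: under the middle of its foot, 30 mm above the counter; z up, y along the rail, x across it (the card's thickness), away from the robot. A good clip holds its card against a straight pull of about 7 N; the worn one lets it slide up at about 2 N
- clip_3: spring clip like clip_1, holding card_3 at the start. Origin: under the middle of its foot, 30 mm above the counter; z up, y along the rail, x across it (the card's thickness), away from the robot
- clip_empty: spring clip like clip_1 with a good spring, empty: its jaws are shut to a gap of about 4 mm. Origin: under the middle of its foot, 30 mm above the counter; z up, y along the rail, x across it (the card's thickness), away from the robot. A card is pushed down between the lips (which take it up to 3 mm off centre in x) until it stands on the foot, a hard stop; this takes 10 to 20 N
- card_1: blank white rigid price card, 52 mm wide (y), 80 mm high (z), 5 mm thick (x), 24 g. Origin: middle of its lower edge. It starts fully home in clip_1, lower edge 40 mm, top edge 120 mm above the counter; raised 26 mm it is clear of the grip, 42 mm of the lips. Take it from above by its side edges (52 mm apart along y, free to both sides) or by its faces
- card_2: blank white rigid price card, 52 mm wide (y), 80 mm high (z), 5 mm thick (x), 24 g. Origin: middle of its lower edge. It starts fully home in clip_2, lower edge 40 mm, top edge 120 mm above the counter; raised 26 mm it is clear of the grip, 42 mm of the lips. Take it from above by its side edges (52 mm apart along y, free to both sides) or by its faces
- card_3: blank white rigid price card, 52 mm wide (y), 80 mm high (z), 5 mm thick (x), 24 g. Origin: middle of its lower edge. It starts fully home in clip_3, lower edge 40 mm, top edge 120 mm above the counter; raised 26 mm it is clear of the grip, 42 mm of the lips. Take it from above by its side edges (52 mm apart along y, free to both sides) or by its faces
- jam_jar: amber jar with brass lid, radius 31 mm, 78 mm high; origin: centre of its underside. Shop goods, to be left alone
- pickle_jar: green glass jar with white lid, radius 33 mm, 85 mm high; origin: centre of its underside. Shop goods, to be left alone
- tin: tin can with cardboard-brown label, radius 30 mm, 70 mm high; origin: centre of its underside. Shop goods, to be left alone
- tasting_bowl: white bowl, rim radius 40 mm, 38 mm high; origin: centre of its underside. Shop goods, to be left alone
- tea_box: brown carton with a paper band, 55 x 85 x 45 mm (x, y, z); origin: centre of its underside. Shop goods, to be left alone
- wine_bottle: green wine bottle, radius 37 mm, 290 mm high; origin: centre of its underside. Shop goods, to be left alone
- sauce_bottle: amber bottle with red cap, radius 29 mm, 160 mm high; origin: centre of its underside. Shop goods, to be left alone
There are look-alikes about, which are no part of the job. Leave any orange look-alike of the card_3 alone.

How it is judged (in metres and radians):
On the way:
1. the card of the worn clip has been drawn clear of it while the two others stand fully home in theirs, gripped by their good clips (pressed with more than 5 N) (((z of card_1 in the frame of clip_1 above 0.05 m and (x of card_2 in the frame of clip_2 between -0.003 and 0.003 m and y of card_2 in the frame of clip_2 between -0.008 and 0.008 m and z of card_2 in the frame of clip_2 between 0.0075 and 0.014 m and angle between card_2's own z axis and vertical below 0.09 rad and angle between the y axis of card_2 and the y axis of clip_2, either way round below 0.12 rad) and contact force between card_2 and clip_2 above 5 N and (x of card_3 in the frame of clip_3 between -0.003 and 0.003 m and y of card_3 in the frame of clip_3 between -0.008 and 0.008 m and z of card_3 in the frame of clip_3 between 0.0075 and 0.014 m and angle between card_3's own z axis and vertical below 0.09 rad and angle between the y axis of card_3 and the y axis of clip_3, either way round below 0.12 rad) and contact force between card_3 and clip_3 above 5 N) or (z of card_2 in the frame of clip_2 above 0.05 m and (x of card_1 in the frame of clip_1 between -0.003 and 0.003 m and y of card_1 in the frame of clip_1 between -0.008 and 0.008 m and z of card_1 in the frame of clip_1 between 0.0075 and 0.014 m and angle between card_1's own z axis and vertical below 0.09 rad and angle between the y axis of card_1 and the y axis of clip_1, either way round below 0.12 rad) and contact force between card_1 and clip_1 above 5 N and (x of card_3 in the frame of clip_3 between -0.003 and 0.003 m and y of card_3 in the frame of clip_3 between -0.008 and 0.008 m and z of card_3 in the frame of clip_3 between 0.0075 and 0.014 m and angle between card_3's own z axis and vertical below 0.09 rad and angle between the y axis of card_3 and the y axis of clip_3, either way round below 0.12 rad) and contact force between card_3 and clip_3 above 5 N) or (z of card_3 in the frame of clip_3 above 0.05 m and (x of card_1 in the frame of clip_1 between -0.003 and 0.003 m and y of card_1 in the frame of clip_1 between -0.008 and 0.008 m and z of card_1 in the frame of clip_1 between 0.0075 and 0.014 m and angle between card_1's own z axis and vertical below 0.09 rad and angle between the y axis of card_1 and the y axis of clip_1, either way round below 0.12 rad) and contact force between card_1 and clip_1 above 5 N and (x of card_2 in the frame of clip_2 between -0.003 and 0.003 m and y of card_2 in the frame of clip_2 between -0.008 and 0.008 m and z of card_2 in the frame of clip_2 between 0.0075 and 0.014 m and angle between card_2's own z axis and vertical below 0.09 rad and angle between the y axis of card_2 and the y axis of clip_2, either way round below 0.12 rad) and contact force between card_2 and clip_2 above 5 N))), for 0.1 s.
At the end, for the whole second after the job is handed in: the worn clip's card stands in the clip that was empty: lower edge within 4 mm of the foot, within 8 mm of the centre along the rail and 3 mm across, upright within 5 and square within 7 degrees; the other two stand so in their own clips, which press them with over 5 N (good ones); all cards at rest ((((x of card_1 in the frame of clip_empty between -0.003 and 0.003 m and y of card_1 in the frame of clip_empty between -0.008 and 0.008 m and z of card_1 in the frame of clip_empty between 0.0075 and 0.014 m and angle between card_1's own z axis and vertical below 0.09 rad and angle between the y axis of card_1 and the y axis of clip_empty, either way round below 0.12 rad) and (x of card_2 in the frame of clip_2 between -0.003 and 0.003 m and y of card_2 in the frame of clip_2 between -0.008 and 0.008 m and z of card_2 in the frame of clip_2 between 0.0075 and 0.014 m and angle between card_2's own z axis and vertical below 0.09 rad and angle between the y axis of card_2 and the y axis of clip_2, either way round below 0.12 rad) and contact force between card_2 and clip_2 above 5 N and (x of card_3 in the frame of clip_3 between -0.003 and 0.003 m and y of card_3 in the frame of clip_3 between -0.008 and 0.008 m and z of card_3 in the frame of clip_3 between 0.0075 and 0.014 m and angle between card_3's own z axis and vertical below 0.09 rad and angle between the y axis of card_3 and the y axis of clip_3, either way round below 0.12 rad) and contact force between card_3 and clip_3 above 5 N and linear speed of each of card_1, card_2, card_3 below 0.02 m/s) or ((x of card_2 in the frame of clip_empty between -0.003 and 0.003 m and y of card_2 in the frame of clip_empty between -0.008 and 0.008 m and z of card_2 in the frame of clip_empty between 0.0075 and 0.014 m and angle between card_2's own z axis and vertical below 0.09 rad and angle between the y axis of card_2 and the y axis of clip_empty, either way round below 0.12 rad) and (x of card_1 in the frame of clip_1 between -0.003 and 0.003 m and y of card_1 in the frame of clip_1 between -0.008 and 0.008 m and z of card_1 in the frame of clip_1 between 0.0075 and 0.014 m and angle between card_1's own z axis and vertical below 0.09 rad and angle between the y axis of card_1 and the y axis of clip_1, either way round below 0.12 rad) and contact force between card_1 and clip_1 above 5 N and (x of card_3 in the frame of clip_3 between -0.003 and 0.003 m and y of card_3 in the frame of clip_3 between -0.008 and 0.008 m and z of card_3 in the frame of clip_3 between 0.0075 and 0.014 m and angle between card_3's own z axis and vertical below 0.09 rad and angle between the y axis of card_3 and the y axis of clip_3, either way round below 0.12 rad) and contact force between card_3 and clip_3 above 5 N and linear speed of each of card_1, card_2, card_3 below 0.02 m/s) or ((x of card_3 in the frame of clip_empty between -0.003 and 0.003 m and y of card_3 in the frame of clip_empty between -0.008 and 0.008 m and z of card_3 in the frame of clip_empty between 0.0075 and 0.014 m and angle between card_3's own z axis and vertical below 0.09 rad and angle between the y axis of card_3 and the y axis of clip_empty, either way round below 0.12 rad) and (x of card_1 in the frame of clip_1 between -0.003 and 0.003 m and y of card_1 in the frame of clip_1 between -0.008 and 0.008 m and z of card_1 in the frame of clip_1 between 0.0075 and 0.014 m and angle between card_1's own z axis and vertical below 0.09 rad and angle between the y axis of card_1 and the y axis of clip_1, either way round below 0.12 rad) and contact force between card_1 and clip_1 above 5 N and (x of card_2 in the frame of clip_2 between -0.003 and 0.003 m and y of card_2 in the frame of clip_2 between -0.008 and 0.008 m and z of card_2 in the frame of clip_2 between 0.0075 and 0.014 m and angle between card_2's own z axis and vertical below 0.09 rad and angle between the y axis of card_2 and the y axis of clip_2, either way round below 0.12 rad) and contact force between card_2 and clip_2 above 5 N and linear speed of each of card_1, card_2, card_3 below 0.02 m/s))); the robot touches nothing.
It fails at once if a card is dragged up by more than 4.5 mm in a good clip (one whose back plate presses on it with more than 5.5 N) ((horizontal distance between card_1 and clip_1 below 0.03 m and z of card_1 in the frame of clip_1 between 0.0145 and 0.034 m and contact force between card_1 and clip_1 above 5.5 N) or (horizontal distance between card_2 and clip_2 below 0.03 m and z of card_2 in the frame of clip_2 between 0.0145 and 0.034 m and contact force between card_2 and clip_2 above 5.5 N) or (horizontal distance between card_3 and clip_3 below 0.03 m and z of card_3 in the frame of clip_3 between 0.0145 and 0.034 m and contact force between card_3 and clip_3 above 5.5 N)).
It fails at once if a card is dropped on the counter or the rail (height (world z) of any of card_1, card_2, card_3 below 0.03 m).
It fails at once if a card is forced down on the clip that was empty with more than 75 N in all (contact force between any of card_1, card_2, card_3 and clip_empty above 75 N).
It fails at once if one of the jars, bottles, tin, bowl or box is pushed aside by more than 30 mm (distance of any of jam_jar, pickle_jar, tin, tasting_bowl, tea_box, wine_bottle, sauce_bottle from where it was at the start of the episode above 0.03 m).
It also fails if it takes over 67 s, if anything falls off the work surface, if the arm or the gripper's body presses on something with over 40 N, if the wrist force passes 120 N, or if a joint passes its speed limit or range.

## Working session

There is one attempt and no reset: what is moved stays moved. The work goes in short steps, Python scripts to look and compute and a tool call to move; the robot and the scene stay as the last step left them, time stands still between calls to the robot, and variables do not carry over. Pictures are saved under pics/ and viewed, and the job is handed in when it is done.

Besides the shell and the picture viewer there is one more tool, called after "Request:" in YAML: its name, and indented under it one key for each argument. step_arm: Moves the arm, as the interface text tells. Its arguments: {"type":"object","properties":{"series":{"type":"array"},"squeeze":{"type":"number"}},"required":["series"]}

```bash
mkdir -p pics
python3 - <<'E'
from station import r
import cv2
print(r.observe())
for n in("scene","side","wrist"):
    c=r.capture(n); cv2.imwrite(f"pics/{n}0.png",c["color"]); print(n,c["fx"],c["fy"],c["cx"],c["cy"],c["R"],c["t"])
E
```

```text
{'time_s': 0.0, 'joints': array([ 5.55403228e+01,  1.48519920e+01,  1.18912969e+00,  7.64148377e+01,
       -8.72633371e-05,  8.12583799e+01]), 'qd': array([-0.02270528,  0.01236852, -0.11027961,  0.00212734, -0.0874496 ,
        0.08180951]), 'joint_torque': array([-3.55113320e-03, -5.55642271e+01,  3.44533253e+01,  1.37175494e-02,
       -3.65395999e-04, -2.42170648e-05]), 'eef_pos': array([238.4994692 , 495.29038788, 230.65017709]), 'tool_rot': array([-1.79923189e+02, -1.17225037e-02,  1.54281935e+02]), 'force': array([0.23864507, 0.29670197, 0.46034814]), 'torque': array([ 0.04745758, -0.02330308,  0.00515913]), 'gripper_width': 85.3680005681174}
scene 510.1193669322404 510.1193669322404 316.2815200611831 244.33210810130578 [[-0.53261272  0.8463527  -0.00328765]
 [ 0.52205106  0.32546613 -0.78837459]
 [-0.66617294 -0.42161465 -0.61518672]] [ 300.53957611 -227.02441301 1457.98270243]
side 471.78704766613845 471.78704766613845 324.2540576457099 236.91007444795054 [[ 0.97926741 -0.20189976  0.01648704]
 [-0.12295155 -0.65707997 -0.74372631]
 [ 0.16099147  0.72627984 -0.66828089]] [-551.46153684  122.01095563 1086.64361449]
wrist 331.94677795119003 331.94677795119003 319.40361922999966 245.068929293592 [[ 0.43388781  0.90096335 -0.00253223]
 [ 0.85669439 -0.41169521  0.31077608]
 [ 0.27895535 -0.1370113  -0.95047978]] [-549.29807758  -41.19578607  381.3477657 ]
```

View pics/scene0.png

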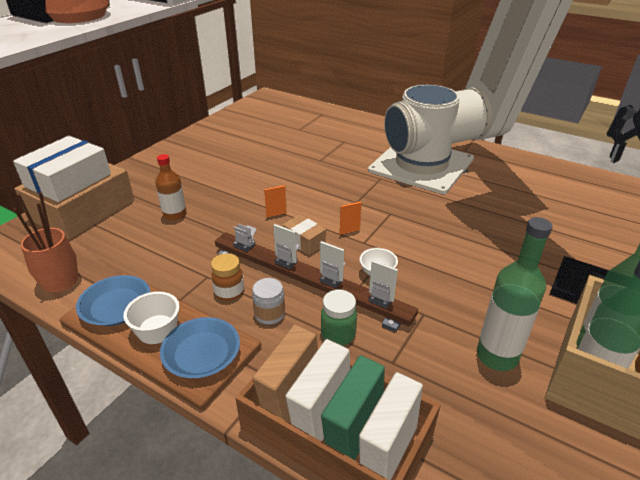

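View pics/side0.png

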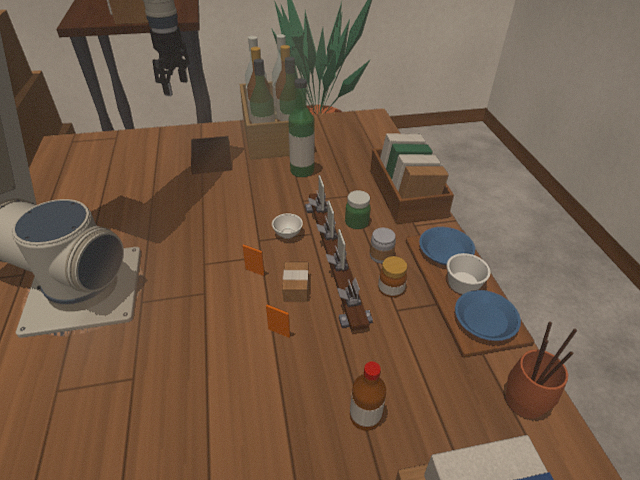

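View pics/wrist0.png

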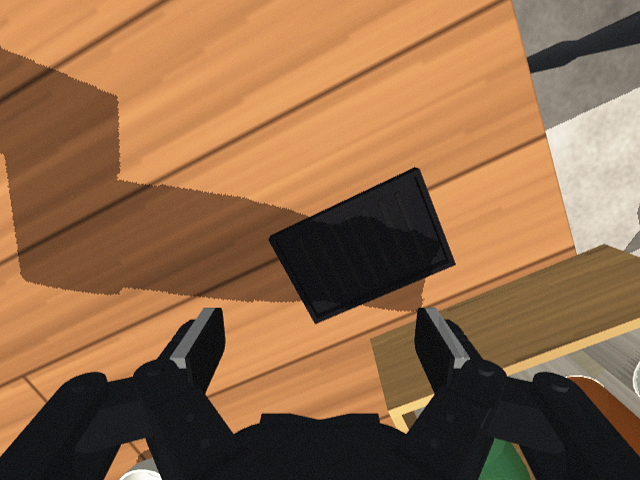

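The scene picture shows the rail from (217,240) to (413,315). The empty clip is at the far end, about (243,236), and the white cards are at about (286,245), (332,263) and (383,283). The orange look-alikes are at (275,201) and (350,217). I'll enlarge this area to measure it.

Run:
```python
import cv2
a=cv2.imread("pics/scene0.png")[215:335,205:425]; cv2.imwrite("pics/sc.png",cv2.resize(a,None,fx=3.6,fy=3.6,interpolation=cv2.INTER_CUBIC))
a=cv2.imread("pics/side0.png")[170:335,250:420]; cv2.imwrite("pics/si.png",cv2.resize(a,None,fx=3.6,fy=3.6,interpolation=cv2.INTER_CUBIC))
```

```text
(no output)
```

View pics/sc.png

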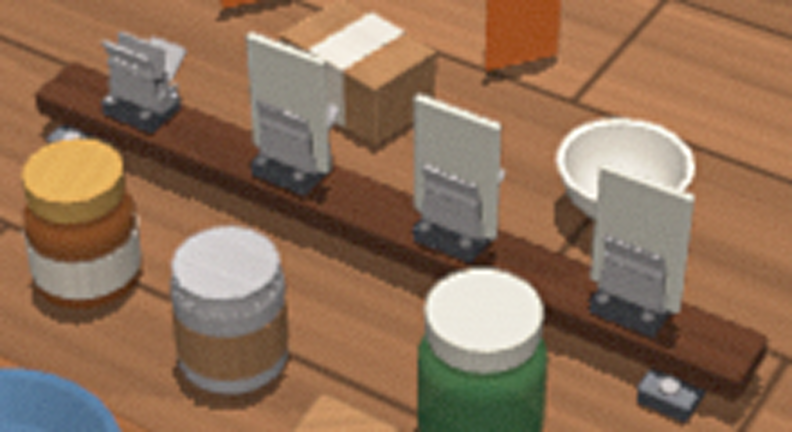

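View pics/si.png

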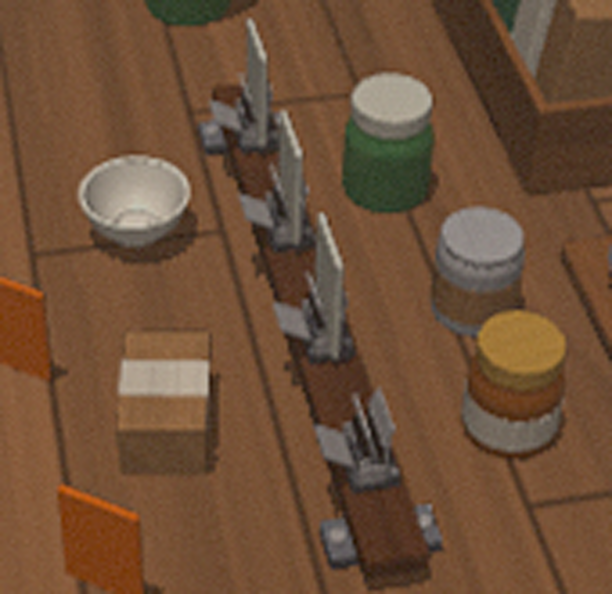

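```bash
cat > h.py <<'E'
import numpy as np
def bp(c,u,v,z):
    R=np.array(c["R"]);t=np.array(c["t"]).ravel()
    d=R.T@np.array([(u-c["cx"])/c["fx"],(v-c["cy"])/c["fy"],1]); o=-R.T@t
    return o+d*(z-o[2])/d[2]
def pj(c,X):
    p=np.array(c["R"])@np.array(X)+np.array(c["t"]).ravel(); return np.array([c["fx"]*p[0]/p[2]+c["cx"],c["fy"]*p[1]/p[2]+c["cy"]])
E
python3 - <<'E'
from h import *
from station import r
c=r.capture("scene"); s=r.capture("side")
print(-c["R"].T@c["t"],-s["R"].T@s["t"])
f=lambda x,y:(205+x/3.6,215+y/3.6)
g=lambda x,y:(250+x/3.6,170+y/3.6)
for p in [(248,35),(327,58),(415,97),(499,124),(600,171),(692,198)]: print("sc120",bp(c,*f(*p),120).round(1))
for p in [(762,345),(38,97),(72,65)]: print("sc30",bp(c,*f(*p),30).round(1))
for p in [(248,20),(265,57),(282,113),(299,150),(320,214),(340,265)]: print("si120",bp(s,*g(*p),120).round(1))
for p in [(430,560),(362,578)]: print("si30",bp(s,*g(*p),30).round(1))
E
```

```text
[1249.85815545  434.23314332  718.93939245] [ 380.08939333 -820.37634382  826.01788867]
sc120 [592.1 -82.6 120. ]
sc120 [586.7 -33.1 120. ]
sc120 [590.9  26.3 120. ]
sc120 [587.3  75.8 120. ]
sc120 [593.4 138.2 120. ]
sc120 [587.8 186.6 120. ]
sc30 [576.  230.4  30. ]
sc30 [ 614.4 -231.5   30. ]
sc30 [ 578.  -235.2   30. ]
si120 [584.9 184.8 120. ]
si120 [587.8 137.8 120. ]
si120 [586.2  72.3 120. ]
si120 [589.   31.2 120. ]
si120 [588.1 -34.3 120. ]
si120 [589.5 -83.  120. ]
si30 [ 608.8 -244.4   30. ]
si30 [ 566.8 -249.4   30. ]
```

Run:
```python
from h import *
from station import r
c=r.capture("scene"); s=r.capture("side")
print("wine",bp(c,500,360,0),bp(c,538,228,290),bp(s,304,82,290))
print("pickle",bp(c,340,300,85),bp(s,359,199,85)); print("tin",bp(c,268,288,70)); print("jam",bp(c,226,264,78))
print("bowl",bp(c,379,262,38),"box",bp(c,306,233,45),"sauce",bp(c,164,158,160))
```

```text
wine [581.11240006 395.34993368   0.        ] [586.63335518 387.68479385 290.        ] [581.12932971 379.25993137 290.        ]
pickle [676.84347437 120.82541536  85.        ] [676.58160189 112.0922561   85.        ]
tin [706.75736065 -16.41507042  70.        ]
jam [ 701.55018745 -121.10233455   78.        ]
bowl [494.05665555 109.82455345  38.        ] box [497.62248513 -68.62518422  45.        ] sauce [ 557.51853235 -413.68370079  160.        ]
```

Request:
step_arm:
  series:
    - {"hand": 0, "travel": [4, -8, 1], "delta_rot": [0, 0, 0.07]}
    - {"hand": 0, "travel": [6, -14, 2], "delta_rot": [0, 0, 0.14]}
    - {"hand": 0, "travel": [9, -20, 3], "delta_rot": [0, 0, 0.21]}
    - {"hand": 0, "travel": [12, -26, 4], "delta_rot": [0, 0, 0.28]}
    - {"hand": 0, "travel": [15, -32, 5], "delta_rot": [0, 0, 0.35]}
    - {"hand": 0, "travel": [18, -38, 6], "delta_rot": [0, 0, 0.42]}
    - {"hand": 0, "travel": [22, -44, 6.9], "delta_rot": [0, 0, 0.449]}
    - {"hand": 0, "travel": [26, -49.5, 6.9], "delta_rot": [0, 0, 0.449]}
    - {"hand": 0, "travel": [26, -49.5, 6.9], "delta_rot": [0, 0, 0.449]}
    - {"hand": 0, "travel": [26, -49.5, 6.9], "delta_rot": [0, 0, 0.449]}

```text
time_s: 1.6
eef_pos: [500.4, -2.9, 299.5]
tool_rot: [-180.0, -0.0, 179.7]
force: [-0.7, 0.6, -0.4]
gripper_width: 85.7
```

Run:
```python
from station import r
import cv2
o=r.observe(); print(o["time_s"],o["eef_pos"],o["tool_rot"],o["force"],o["torque"])
c=r.capture("wrist"); cv2.imwrite("pics/w1.png",c["color"])
import pickle; pickle.dump(c,open("w1.pkl","wb"))
```

```text
1.6 [500.40255121  -2.87614122 299.45787421] [-1.79980510e+02 -4.80910486e-02  1.79744985e+02] [-0.66700408  0.62675345 -0.43726199] [0.04803497 0.12068518 0.00392248]
```

View pics/w1.png

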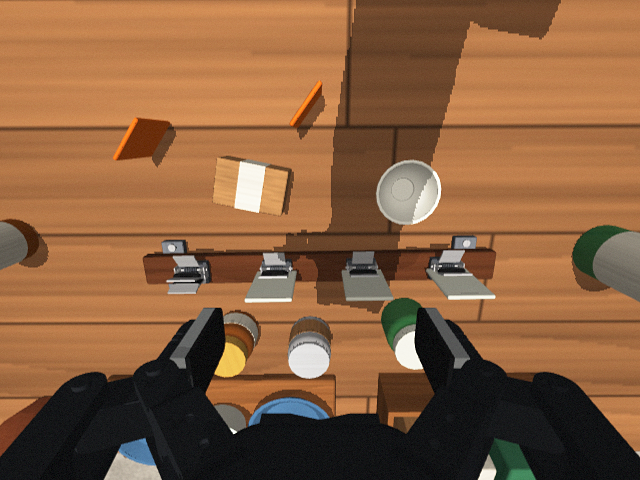

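The wrist picture shows the empty clip at (187,273) and the cards at (272,285), (367,285) and (463,285). The wine bottle is well to the right. Next is an enlarged crop of the card tops.

Run:
```python
import cv2
a=cv2.imread("pics/w1.png")
cv2.imwrite("pics/w1a.png",cv2.resize(a[235:305,140:320],None,fx=4.4,fy=4.4,interpolation=cv2.INTER_CUBIC))
cv2.imwrite("pics/w1b.png",cv2.resize(a[235:305,325:505],None,fx=4.4,fy=4.4,interpolation=cv2.INTER_CUBIC))
```

```text
(no output)
```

View pics/w1a.png

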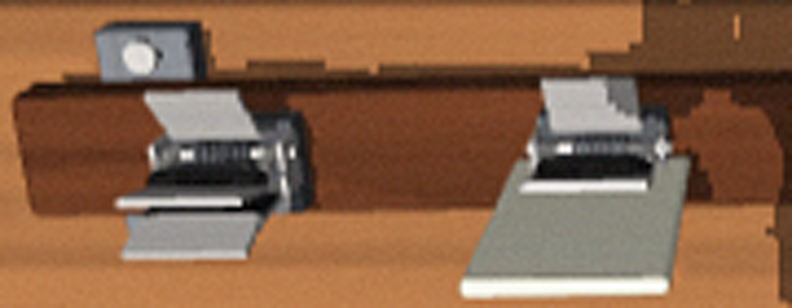

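View pics/w1b.png

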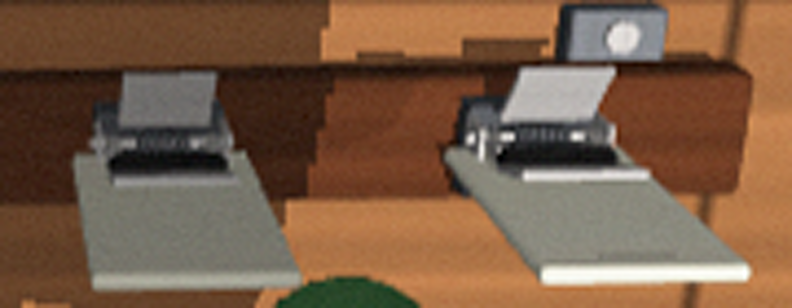

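Run:
```python
from h import *
import pickle
c=pickle.load(open("w1.pkl","rb"))
f=lambda x,y:(140+x/4.4-.4,235+y/4.4-.4)
g=lambda x,y:(325+x/4.4-.4,235+y/4.4-.4)
P=[f(462,288),f(670,285),g(94,283),g(300,279),g(541,274),g(750,270)]
Q=np.array([bp(c,*p,120) for p in P]); print(Q.round(1))
C=(Q[::2]+Q[1::2])/2; print(C, np.polyfit(C[:,1],C[:,0],1))
# rail top corners
for p in [f(20,90),f(38,212)]: print(bp(c,*p,30).round(1))
for p in [g(752,72),g(738,192)]: print(bp(c,*p,30).round(1))
# empty back plate lips top: z 81
for p in [f(118,203),f(240,203),f(122,258),f(246,257)]: print("lip",bp(c,*p,81).round(1))
print(np.array([-c["R"].T@c["t"]]).round(1))
```

```text
[[588.5 -84.5 120. ]
 [587.9 -33.3 120. ]
 [587.5  25.1 120. ]
 [586.6  75.5 120. ]
 [585.5 134.3 120. ]
 [584.6 185.2 120. ]]
[[588.18534827 -58.89315426 120.        ]
 [587.09446197  50.27782922 120.        ]
 [585.06163309 159.79346072 120.        ]] [-1.42862307e-02  5.87500403e+02]
[ 568.6 -235.2   30. ]
[ 608.6 -236.4   30. ]
[564.7 227.8  30. ]
[603.7 229.7  30. ]
lip [ 582.9 -185.4   81. ]
lip [ 583.  -152.4   81. ]
lip [ 599.2 -186.7   81. ]
lip [ 599.1 -152.7   81. ]
[[421.3  -2.4 442.6]]
```

Run:
```python
from station import r
o=r.observe(); print(o["time_s"],o["eef_pos"],o["tool_rot"],o["force"],o["qd"])
```

```text
1.65 [499.46391017  -1.39125181 299.61927628] [ 1.7999180e+02 -6.3744702e-02  1.7981903e+02] [ 0.59765016 -0.82498082  0.153992  ] [ 2.92987977 -1.83442789 -1.51429692  0.35840542  0.43447133  1.04373848]
```

Request:
step_arm:
  series:
    - {"hand": 0, "travel": [4, -3, -4], "delta_rot": [0, 0, 0.012]}
    - {"hand": 0, "travel": [8.9, -5.9, -8], "delta_rot": [0, 0, 0.012]}
    - {"hand": 0, "travel": [8.9, -5.9, -12], "delta_rot": [0, 0, 0.012]}
    - {"hand": 0, "travel": [8.9, -5.9, -14.5], "delta_rot": [0, 0, 0.012]}
    - {"hand": 0, "travel": [8.9, -5.9, -14.5], "delta_rot": [0, 0, 0.012]}
    - {"hand": 0, "travel": [8.9, -5.9, -14.5], "delta_rot": [0, 0, 0.012]}
    - {"hand": 0, "travel": [8.9, -5.9, -14.5], "delta_rot": [0, 0, 0.012]}

```text
time_s: 2.52
eef_pos: [588.2, -58.1, 157.0]
tool_rot: [-180.0, 0.2, -179.3]
force: [-0.4, -0.1, 0.3]
gripper_width: 85.6
```

Run:
```python
from station import r
import cv2,pickle
o=r.observe(); print(o["time_s"],o["eef_pos"],o["tool_rot"],o["force"],o["torque"])
c=r.capture("wrist"); cv2.imwrite("pics/w2.png",c["color"]); pickle.dump(c,open("w2.pkl","wb"))
```

```text
2.525 [588.15713931 -58.130943   157.04258029] [-1.79963169e+02  1.51597967e-01 -1.79265652e+02] [-0.42858888 -0.14256459  0.28194661] [-0.00318913  0.01368614  0.01519539]
```

View pics/w2.png

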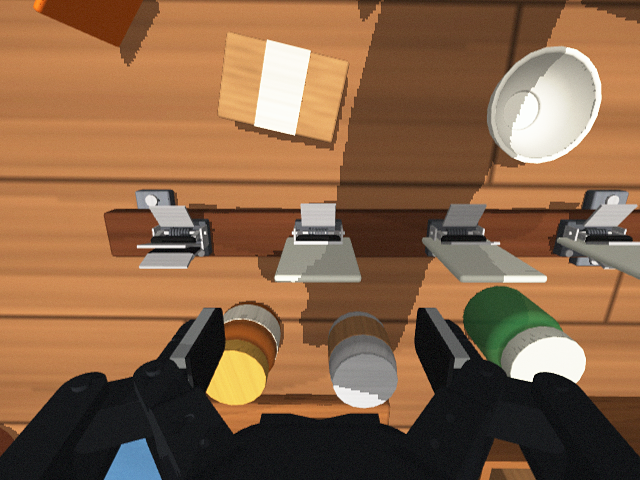

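The open jaws straddle card A, whose top strip runs from (275,279) to (360,278). I'll check it against the first measurement.

Run:
```python
from h import *
import pickle,cv2
c=pickle.load(open("w2.pkl","rb"))
for p in [(275,279),(360,277.5)]: print(bp(c,*p,120).round(1))
for p in [(0,0,0)]: print(pj(c,[588.2,-58.1,157]))
for p in [(106,211),(112,256)]: print(bp(c,*p,30).round(1))
cv2.imwrite("pics/w2a.png",cv2.resize(c["color"][190:300,100:300],None,fx=4,fy=4,interpolation=cv2.INTER_CUBIC))
```

```text
[589.3 -84.5 120. ]
[587.6 -34.4 120. ]
[319.718387   308.96876487]
[ 570.1 -235.7   30. ]
[ 609.8 -238.    30. ]
```

View pics/w2a.png

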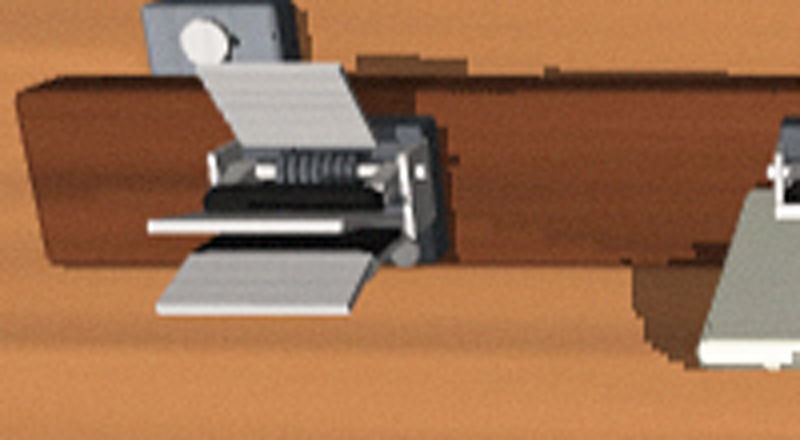

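Request:
step_arm:
  series:
    - {"hand": 0, "travel": [0.08, -0.1, -4], "delta_rot": [0, 0, 0]}
    - {"hand": 0, "travel": [0.08, -0.1, -8.1], "delta_rot": [0, 0, 0]}
    - {"hand": 0, "travel": [0.08, -0.1, -8.1], "delta_rot": [0, 0, 0]}
    - {"hand": 0, "travel": [0.08, -0.1, -8.1], "delta_rot": [0, 0, 0]}
    - {"hand": 0, "travel": [0.08, -0.1, -8.1], "delta_rot": [0, 0, 0]}

```text
time_s: 3.2
eef_pos: [589.5, -59.7, 76.3]
tool_rot: [-180.0, 0.2, -179.3]
force: [-0.1, -0.9, 0.1]
gripper_width: 85.5
```

Run:
```python
from station import r
import cv2,pickle
o=r.observe(); print(o["time_s"],o["eef_pos"],o["tool_rot"],o["force"],o["torque"])
c=r.capture("wrist"); cv2.imwrite("pics/w3.png",c["color"]); pickle.dump(c,open("w3.pkl","wb"))
```

```text
3.2 [589.50692441 -59.70912988  76.32818387] [-1.79954248e+02  1.75388210e-01 -1.79300541e+02] [-0.06359397 -0.90317529  0.13905821] [ 0.03857563  0.01075582 -0.00183666]
```

View pics/w3.png

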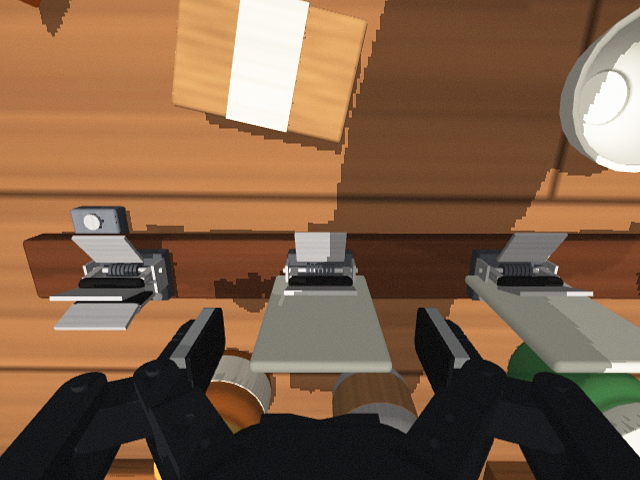

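Request:
step_arm:
  series:
    - {"hand": 0, "travel": [0, 0.08, 0], "delta_rot": [0, 0, 0]}
    - {"hand": 60, "travel": [0, 0.08, 0], "delta_rot": [0, 0, 0]}
    - {"hand": 255, "travel": [0, 0.08, 0], "delta_rot": [0, 0, 0]}
    - {"hand": 255, "travel": [0, 0.08, 0], "delta_rot": [0, 0, 0]}
    - {"hand": 255, "travel": [0, 0.08, 0], "delta_rot": [0, 0, 0]}
    - {"hand": 255, "travel": [0, 0.08, 0], "delta_rot": [0, 0, 0]}
    - {"hand": 255, "travel": [0, 0.08, 0], "delta_rot": [0, 0, 0]}
    - {"hand": 255, "travel": [0, 0.08, 0], "delta_rot": [0, 0, 0]}
  squeeze: 40

```text
time_s: 4.25
eef_pos: [588.5, -58.6, 74.5]
tool_rot: [180.0, 0.0, -179.3]
force: [-1.1, 0.1, 5.4]
gripper_width: 51.2
```

Run:
```python
from station import r
o=r.observe(); print(o["time_s"],o["eef_pos"],o["tool_rot"],o["force"],o["torque"],o["gripper_width"])
```

```text
4.25 [588.49422106 -58.59632189  74.53618402] [ 1.79996851e+02  1.73758220e-02 -1.79295619e+02] [-1.05203198  0.05515139  5.41908459] [0.20867973 0.25993006 0.01853263] 51.16362186371283
```

Request:
step_arm:
  series:
    - {"hand": 255, "travel": [0, 0, 0.02], "delta_rot": [0, 0, 0]}
    - {"hand": 255, "travel": [0, 0, 0.02], "delta_rot": [0, 0, 0]}
    - {"hand": 255, "travel": [0, 0, 0.04], "delta_rot": [0, 0, 0]}
    - {"hand": 255, "travel": [0, 0, 0.04], "delta_rot": [0, 0, 0]}

```text
time_s: 4.75
eef_pos: [588.5, -58.6, 74.6]
tool_rot: [180.0, -0.0, -179.3]
force: [-0.1, 1.9, 2.6]
gripper_width: 51.0
```

Request:
step_arm:
  series:
    - {"hand": 255, "travel": [0, 0, 0.03], "delta_rot": [0, 0, 0]}
    - {"hand": 255, "travel": [0, 0, 0.03], "delta_rot": [0, 0, 0]}
    - {"hand": 255, "travel": [0, 0, 0.05], "delta_rot": [0, 0, 0]}
    - {"hand": 255, "travel": [0, 0, 0.05], "delta_rot": [0, 0, 0]}

```text
time_s: 5.25
eef_pos: [588.4, -58.8, 75.0]
tool_rot: [-180.0, -0.0, -179.3]
force: [0.7, 0.3, -1.3]
gripper_width: 51.4
```

Request:
step_arm:
  series:
    - {"hand": 255, "travel": [0, 0, 0.03], "delta_rot": [0, 0, 0]}
    - {"hand": 255, "travel": [0, 0, 0.03], "delta_rot": [0, 0, 0]}
    - {"hand": 255, "travel": [0, 0, 0.03], "delta_rot": [0, 0, 0]}

```text
time_s: 5.62
eef_pos: [588.4, -58.8, 75.5]
tool_rot: [-180.0, -0.0, -179.3]
force: [1.8, -0.7, -1.3]
gripper_width: 51.3
```

Run:
```python
from station import r
o=r.observe(); print(o["time_s"],o["eef_pos"],o["tool_rot"],o["force"],o["torque"],o["gripper_width"])
```

```text
5.625 [588.4190535  -58.75106214  75.46627884] [-1.79992302e+02 -3.62454175e-03 -1.79305064e+02] [ 1.84663148 -0.73944435 -1.27579965] [-0.04302852 -0.21747151 -0.0068373 ] 51.265643620527655
```

Request:
step_arm:
  series:
    - {"hand": 255, "travel": [0, 0, 0.03], "delta_rot": [0, 0, 0]}
    - {"hand": 255, "travel": [0, 0, 0.03], "delta_rot": [0, 0, 0]}
    - {"hand": 255, "travel": [0, 0, 0.03], "delta_rot": [0, 0, 0]}

```text
time_s: 6.0
eef_pos: [588.4, -58.7, 75.8]
tool_rot: [-180.0, 0.0, -179.3]
force: [-0.4, -0.5, -1.9]
gripper_width: 51.3
```

Request:
step_arm:
  series:
    - {"hand": 255, "travel": [0, 0, 0.03], "delta_rot": [0, 0, 0]}
    - {"hand": 255, "travel": [0, 0, 0.03], "delta_rot": [0, 0, 0]}
    - {"hand": 255, "travel": [0, 0, 0.03], "delta_rot": [0, 0, 0]}

```text
time_s: 6.38
eef_pos: [588.4, -58.7, 76.1]
tool_rot: [180.0, 0.0, -179.3]
force: [0.8, -0.2, -2.1]
gripper_width: 51.2
```

Request:
step_arm:
  series:
    - {"hand": 255, "travel": [0, 0, 0.03], "delta_rot": [0, 0, 0]}
    - {"hand": 255, "travel": [0, 0, 0.06], "delta_rot": [0, 0, 0]}
    - {"hand": 255, "travel": [0, 0, 0.06], "delta_rot": [0, 0, 0]}
    - {"hand": 255, "travel": [0, 0, 0.06], "delta_rot": [0, 0, 0]}

```text
time_s: 6.88
eef_pos: [588.4, -58.6, 76.7]
tool_rot: [180.0, 0.0, -179.3]
force: [1.0, 0.2, -0.8]
gripper_width: 51.0
```

Run:
```python
from station import r
import cv2,pickle
o=r.observe(); print(o["time_s"],o["eef_pos"],o["tool_rot"],o["force"],o["torque"],o["gripper_width"])
c=r.capture("wrist"); cv2.imwrite("pics/w4.png",c["color"]); pickle.dump(c,open("w4.pkl","wb"))
o=r.observe(); print(o["time_s"],o["eef_pos"],o["tool_rot"],o["force"])
```

```text
6.875 [588.42537543 -58.6411859   76.72595706] [ 1.79998809e+02  2.76710742e-03 -1.79300115e+02] [ 1.02229357  0.15376096 -0.82515073] [ 0.09320906 -0.20352497  0.00579126] 50.95135240152957
6.925 [588.42769117 -58.65400596  76.70847908] [ 1.79998235e+02  1.16748785e-03 -1.79300982e+02] [ 0.3249572   1.01201872 -0.94127329]
```

View pics/w4.png

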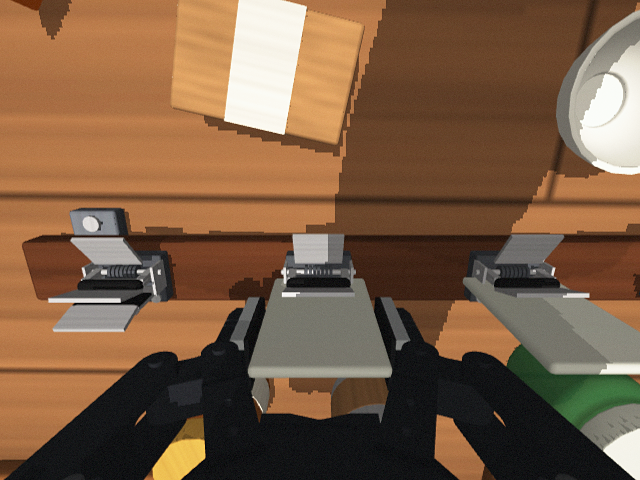

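Request:
step_arm:
  series:
    - {"hand": 255, "travel": [0, 0, 0.05], "delta_rot": [0, 0, 0]}
    - {"hand": 255, "travel": [0, 0, 0.1], "delta_rot": [0, 0, 0]}
    - {"hand": 255, "travel": [0, 0, 0.1], "delta_rot": [0, 0, 0]}
  squeeze: 60

```text
time_s: 7.3
eef_pos: [588.4, -58.7, 77.7]
tool_rot: [-180.0, 0.0, -179.3]
force: [0.6, -0.2, -1.1]
gripper_width: 51.0
```

Run:
```python
from station import r
import cv2
s=cv2.imread("pics/scene0.png")[215:335,205:425]
c=r.capture("scene")["color"][215:335,205:425]
cv2.imwrite("pics/cmp.png",cv2.resize(cv2.vconcat([s,c])[:, :],None,fx=2.4,fy=2.4,interpolation=cv2.INTER_CUBIC))
o=r.observe(); print(o["time_s"],o["eef_pos"],o["force"])
```

```text
7.35 [588.42704674 -58.6878631   77.74061565] [ 0.1215309   0.02738055 -0.49739905]
```

View pics/cmp.png

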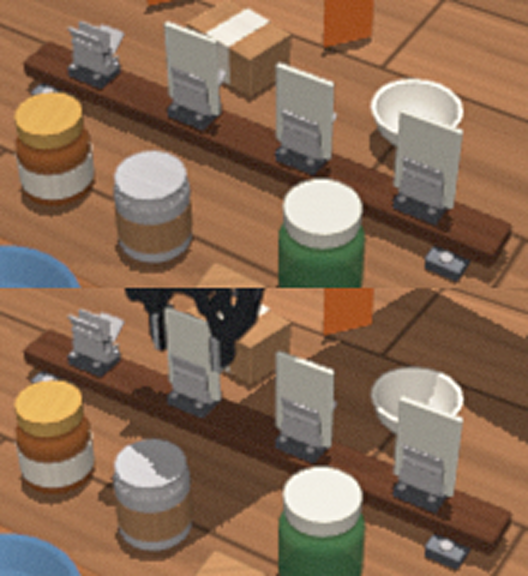

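The pull levelled off at 1–2 N while the card rose about 3 mm with the fingers, so clip A (y ≈ −59) is the worn one. I'll draw its card out.

Request:
step_arm:
  series:
    - {"hand": 255, "travel": [0, 0, 1], "delta_rot": [0, 0, 0]}
    - {"hand": 255, "travel": [0, 0, 2], "delta_rot": [0, 0, 0]}
    - {"hand": 255, "travel": [0, 0, 3], "delta_rot": [0, 0, 0]}
    - {"hand": 255, "travel": [0, 0, 4], "delta_rot": [0, 0, 0]}
    - {"hand": 255, "travel": [0, 0, 5], "delta_rot": [0, 0, 0]}
    - {"hand": 255, "travel": [0, 0, 6], "delta_rot": [0, 0, 0]}
    - {"hand": 255, "travel": [0, 0, 6], "delta_rot": [0, 0, 0]}
    - {"hand": 255, "travel": [0, 0, 6], "delta_rot": [0, 0, 0]}
    - {"hand": 255, "travel": [0, 0, 6], "delta_rot": [0, 0, 0]}
    - {"hand": 255, "travel": [0, 0, 6], "delta_rot": [0, 0, 0]}
  squeeze: 90

```text
time_s: 8.6
eef_pos: [588.3, -58.6, 137.3]
tool_rot: [180.0, -0.0, -179.3]
force: [0.4, -0.4, -0.1]
gripper_width: 50.1
```

Run:
```python
from station import r
import cv2,pickle
o=r.observe(); print(o["time_s"],o["eef_pos"],o["tool_rot"],o["force"],o["torque"],o["gripper_width"])
for n in ("wrist","side"):
    c=r.capture(n); cv2.imwrite(f"pics/{n}5.png",c["color"]); pickle.dump(c,open(n+"5.pkl","wb"))
cv2.imwrite("pics/side5z.png",cv2.resize(c["color"][150:345,250:420],None,fx=3,fy=3,interpolation=cv2.INTER_CUBIC))
```

```text
8.6 [588.28528192 -58.62243774 137.33975033] [ 1.79991729e+02 -3.47999046e-02 -1.79301485e+02] [ 0.36505213 -0.44612639 -0.09419285] [-0.02248888 -0.0222473   0.01870547] 50.103189170201325
```

View pics/wrist5.png

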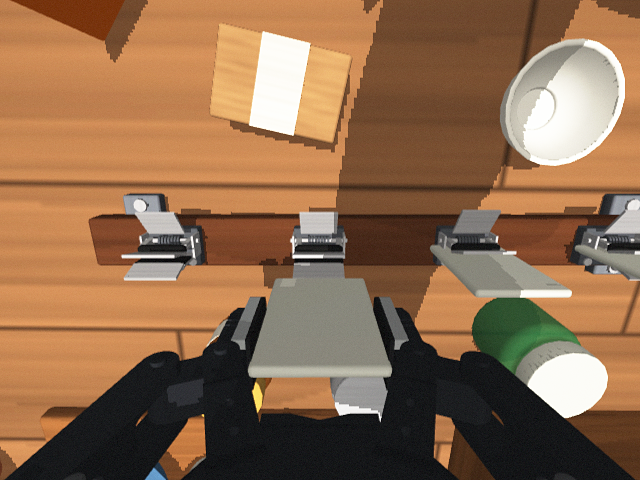

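View pics/side5z.png

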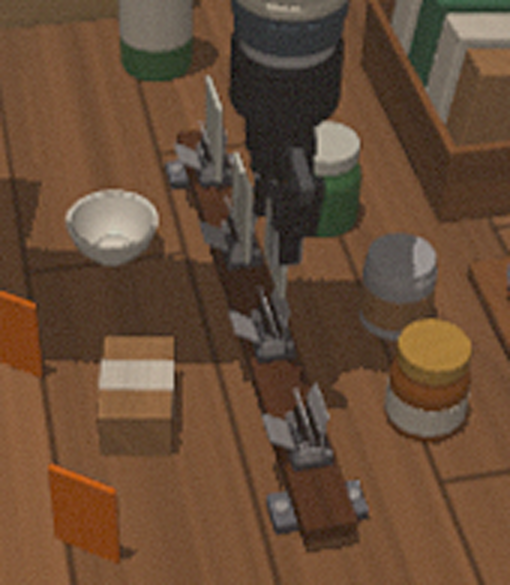

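Run:
```python
import pickle,cv2
c=pickle.load(open("wrist5.pkl","rb"))
cv2.imwrite("pics/w5z.png",cv2.resize(c["color"][205:285,85:355],None,fx=2.95,fy=5,interpolation=cv2.INTER_CUBIC))
```

```text
(no output)
```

View pics/w5z.png

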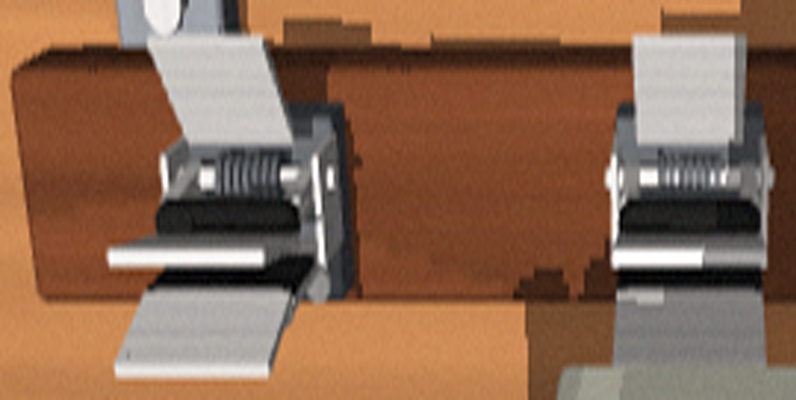

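Run:
```python
from h import *
import pickle
c=pickle.load(open("wrist5.pkl","rb"))
f=lambda x,y:(85+x/2.95-.3,205+y/5-.4)
for n,a,b,z in [("lipL",(108,257),(613,257),81),("lipR",(265,257),(766,257),81),("spring",(250,175),(690,177),50),("flapTL",(148,38),(633,36),50),("flapTR",(266,40),(735,36),50),("foldL",(150,290),(617,290),70),("foldR",(303,290),(763,290),70),("axleR",(331,178),(768,177),55)]:
    A=bp(c,*f(*a),z);B=bp(c,*f(*b),z); print(n,A.round(1),B.round(1),(A-B).round(2))
```

```text
lipL [ 583.1 -185.5   81. ] [581.7 -76.1  81. ] [   1.37 -109.46    0.  ]
lipR [ 582.7 -151.5   81. ] [581.3 -42.9  81. ] [   1.36 -108.56    0.  ]
spring [ 581.4 -167.9   50. ] [580.4 -59.5  50. ] [   1.05 -108.4     0.  ]
flapTL [ 561.4 -189.8   50. ] [559.7 -73.4  50. ] [   1.73 -116.39    0.  ]
flapTR [ 561.4 -161.5   50. ] [559.4 -49.   50. ] [   1.97 -112.55    0.  ]
foldL [ 591.8 -183.6   70. ] [590.5 -76.1  70. ] [   1.35 -107.5     0.  ]
foldR [ 591.4 -148.4   70. ] [590.  -42.5  70. ] [   1.33 -105.86    0.  ]
axleR [ 580.1 -146.1   55. ] [578.6 -40.7  55. ] [   1.46 -105.36    0.  ]
```

Request:
step_arm:
  series:
    - {"hand": 255, "travel": [0.03, -2.5, 0], "delta_rot": [0, 0, 0]}
    - {"hand": 255, "travel": [0.06, -5, 0], "delta_rot": [0, 0, 0]}
    - {"hand": 255, "travel": [0.1, -8, 0], "delta_rot": [0, 0, 0]}
    - {"hand": 255, "travel": [0.13, -10, 0], "delta_rot": [0, 0, 0]}
    - {"hand": 255, "travel": [0.13, -11.05, 0], "delta_rot": [0, 0, 0]}
    - {"hand": 255, "travel": [0.13, -11.05, 0], "delta_rot": [0, 0, 0]}
    - {"hand": 255, "travel": [0.13, -11.05, 0], "delta_rot": [0, 0, 0]}
    - {"hand": 255, "travel": [0.13, -11.05, 0], "delta_rot": [0, 0, 0]}
    - {"hand": 255, "travel": [0.13, -11.05, 0], "delta_rot": [0, 0, 0]}
    - {"hand": 255, "travel": [0.13, -11.05, 0], "delta_rot": [0, 0, 0]}

```text
time_s: 9.95
eef_pos: [589.7, -168.9, 137.7]
tool_rot: [-180.0, 0.0, -179.3]
force: [0.8, 0.4, -0.1]
gripper_width: 50.1
```

Run:
```python
from station import r
import cv2,pickle
o=r.observe(); print(o["time_s"],o["eef_pos"],o["tool_rot"],o["force"],o["torque"],o["gripper_width"])
c=r.capture("wrist"); cv2.imwrite(f"pics/w6.png",c["color"]); pickle.dump(c,open("w6.pkl","wb"))
```

```text
9.95 [ 589.74744409 -168.88087695  137.72858031] [-1.79998360e+02  2.21474973e-04 -1.79278107e+02] [ 0.7539992   0.3882869  -0.09413833] [ 0.00389546  0.02764841 -0.02174529] 50.10688376235202
```

View pics/w6.png

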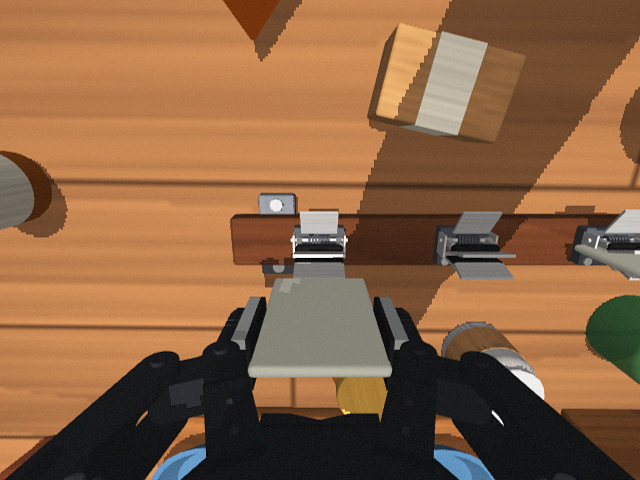

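The clip sits under the card at (293–346, 240), the same place relative to the hand as clip A when the card was drawn out. Lowering now.

Request:
step_arm:
  series:
    - {"hand": 255, "travel": [0, 0, -1], "delta_rot": [0, 0, 0]}
    - {"hand": 255, "travel": [0, 0, -1.8], "delta_rot": [0, 0, 0]}
    - {"hand": 255, "travel": [0, 0, -2.2], "delta_rot": [0, 0, 0]}
    - {"hand": 255, "travel": [0, 0, -2.6], "delta_rot": [0, 0, 0]}
    - {"hand": 255, "travel": [0, 0, -3], "delta_rot": [0, 0, 0]}
    - {"hand": 255, "travel": [0, 0, -3.3], "delta_rot": [0, 0, 0]}

```text
time_s: 10.75
eef_pos: [589.8, -169.2, 104.5]
tool_rot: [-180.0, 0.0, -179.3]
force: [-1.2, -0.1, 0.1]
gripper_width: 50.1
```

Request:
step_arm:
  series:
    - {"hand": 255, "travel": [0, 0, -0.25], "delta_rot": [0, 0, 0]}
    - {"hand": 255, "travel": [0, 0, -0.5], "delta_rot": [0, 0, 0]}
    - {"hand": 255, "travel": [0, 0, -0.75], "delta_rot": [0, 0, 0]}
    - {"hand": 255, "travel": [0, 0, -1], "delta_rot": [0, 0, 0]}

```text
time_s: 11.25
eef_pos: [590.0, -169.3, 95.6]
tool_rot: [-180.0, 0.1, -179.3]
force: [-3.4, 0.7, 13.2]
gripper_width: 50.4
```

Run:
```python
from station import r
o=r.observe(); print(o["time_s"],o["eef_pos"],o["tool_rot"],o["force"],o["torque"],o["gripper_width"])
```

```text
11.25 [ 590.02463103 -169.33714628   95.56528955] [-1.79960702e+02  6.82652238e-02 -1.79300873e+02] [-3.36013804  0.70531652 13.18532389] [ 0.18131345  0.75774496 -0.05294135] 50.39861219792903
```

Request:
step_arm:
  series:
    - {"hand": 255, "travel": [0, 0, -0.2], "delta_rot": [0, 0, 0]}
    - {"hand": 255, "travel": [0, 0, -0.4], "delta_rot": [0, 0, 0]}
    - {"hand": 255, "travel": [0, 0, -0.6], "delta_rot": [0, 0, 0]}
    - {"hand": 255, "travel": [0, 0, -0.6], "delta_rot": [0, 0, 0]}

```text
time_s: 11.75
eef_pos: [590.0, -169.7, 90.7]
tool_rot: [-179.9, 0.1, -179.3]
force: [-4.2, -0.6, 16.0]
gripper_width: 50.7
```

Run:
```python
from station import r
import cv2
o=r.observe(); print(o["time_s"],o["eef_pos"],o["tool_rot"],o["force"],o["torque"],o["gripper_width"])
c=r.capture("wrist"); cv2.imwrite(f"pics/w7.png",c["color"])
```

```text
11.75 [ 590.041302   -169.66935553   90.70885445] [-1.79890508e+02  1.24681949e-01 -1.79308310e+02] [-4.22658121 -0.62878697 15.99395513] [ 0.02986682  1.08359949 -0.00484578] 50.660349191369846
```

View pics/w7.png

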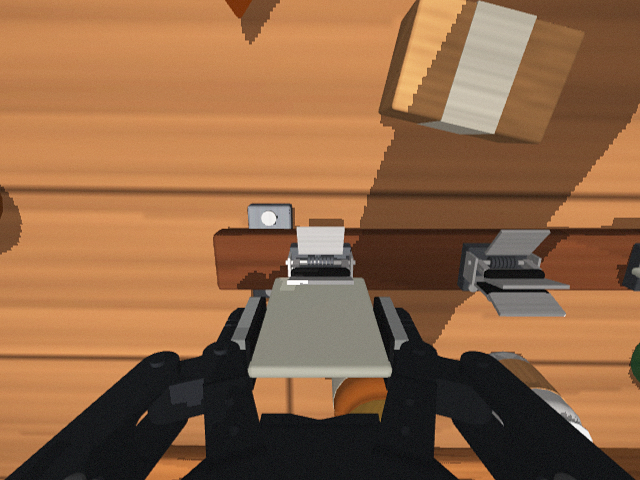

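Request:
step_arm:
  series:
    - {"hand": 255, "travel": [-0.03, 0, -0.2], "delta_rot": [0, 0, 0]}
    - {"hand": 255, "travel": [-0.03, 0, -0.4], "delta_rot": [0, 0, 0]}
    - {"hand": 255, "travel": [-0.03, 0, -0.6], "delta_rot": [0, 0, 0]}
    - {"hand": 255, "travel": [-0.03, 0, -0.7], "delta_rot": [0, 0, 0]}

```text
time_s: 12.3
eef_pos: [590.0, -169.8, 83.8]
tool_rot: [-179.9, 0.2, -179.3]
force: [-3.7, -0.1, 15.3]
gripper_width: 50.3
```

Run:
```python
from station import r
o=r.observe(); print(o["time_s"],o["eef_pos"],o["tool_rot"],o["force"],o["torque"],o["gripper_width"])
```

```text
12.3 [ 589.97588622 -169.7743243    83.78959419] [-1.79882775e+02  1.50298627e-01 -1.79309643e+02] [-3.68384188 -0.06567317 15.29386397] [-0.02861079  0.99340909  0.04370045] 50.289668174410835
```

Request:
step_arm:
  series:
    - {"hand": 255, "travel": [0, 0, -0.2], "delta_rot": [0, 0, 0]}
    - {"hand": 255, "travel": [0, 0, -0.4], "delta_rot": [0, 0, 0]}
    - {"hand": 255, "travel": [0, 0, -0.6], "delta_rot": [0, 0, 0]}
    - {"hand": 255, "travel": [0, 0, -0.6], "delta_rot": [0, 0, 0]}

```text
time_s: 12.8
eef_pos: [589.9, -169.8, 77.5]
tool_rot: [-179.9, 0.1, -179.3]
force: [-3.8, -1.0, 13.4]
gripper_width: 50.1
```

Request:
step_arm:
  series:
    - {"hand": 255, "travel": [0, 0, -0.1], "delta_rot": [0, 0, 0]}
    - {"hand": 255, "travel": [0, 0, -0.2], "delta_rot": [0, 0, 0]}
    - {"hand": 255, "travel": [0, 0, -0.2], "delta_rot": [0, 0, 0]}

```text
time_s: 13.18
eef_pos: [589.9, -169.8, 75.6]
tool_rot: [-179.9, 0.1, -179.3]
force: [-3.8, -1.4, 14.0]
gripper_width: 50.1
```

Request:
step_arm:
  series:
    - {"hand": 255, "travel": [0, 0, -0.05], "delta_rot": [0, 0, 0]}
    - {"hand": 255, "travel": [0, 0, -0.1], "delta_rot": [0, 0, 0]}
    - {"hand": 255, "travel": [0, 0, -0.1], "delta_rot": [0, 0, 0]}

```text
time_s: 13.55
eef_pos: [589.9, -169.8, 74.9]
tool_rot: [-179.9, 0.1, -179.3]
force: [-4.2, 0.3, 16.6]
gripper_width: 50.6
```

Request:
step_arm:
  series:
    - {"hand": 255, "travel": [0, 0, -0.05], "delta_rot": [0, 0, 0]}
    - {"hand": 255, "travel": [0, 0, -0.1], "delta_rot": [0, 0, 0]}
    - {"hand": 255, "travel": [0, 0, -0.1], "delta_rot": [0, 0, 0]}

```text
time_s: 13.92
eef_pos: [590.0, -169.8, 74.7]
tool_rot: [-179.9, 0.2, -179.3]
force: [-6.8, 0.5, 23.9]
gripper_width: 50.0
```

The hard stop came at TCP z = 74.7, against 74.5 in the home clip. I'll relax the push, check and then let go.

Request:
step_arm:
  series:
    - {"hand": 255, "travel": [0, 0, 0.1], "delta_rot": [0, 0, 0]}
    - {"hand": 255, "travel": [0, 0, 0.2], "delta_rot": [0, 0, 0]}
    - {"hand": 255, "travel": [0, 0, 0.2], "delta_rot": [0, 0, 0]}
  squeeze: 40

```text
time_s: 14.3
eef_pos: [589.9, -169.8, 74.8]
tool_rot: [-179.9, 0.1, -179.3]
force: [-1.6, -1.3, 10.3]
gripper_width: 50.2
```

Run:
```python
from station import r
import cv2
o=r.observe(); print(o["time_s"],o["eef_pos"],o["tool_rot"],o["force"],o["torque"],o["gripper_width"])
c=r.capture("wrist")["color"]; cv2.imwrite(f"pics/w8.png",c)
s=r.capture("scene")["color"]; cv2.imwrite("pics/s8.png",cv2.resize(s[215:335,205:425],None,fx=3.6,fy=3.6,interpolation=cv2.INTER_CUBIC))
```

```text
14.3 [ 589.86103423 -169.77514841   74.80484345] [-1.79910721e+02  9.12280358e-02 -1.79315475e+02] [-1.58527227 -1.31682751 10.31801478] [-0.34943037  0.48947799 -0.0227451 ] 50.249879363320325
```

View pics/w8.png

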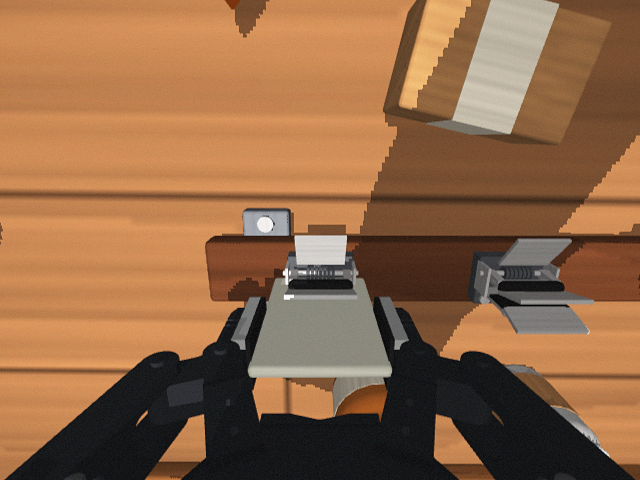

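View pics/s8.png

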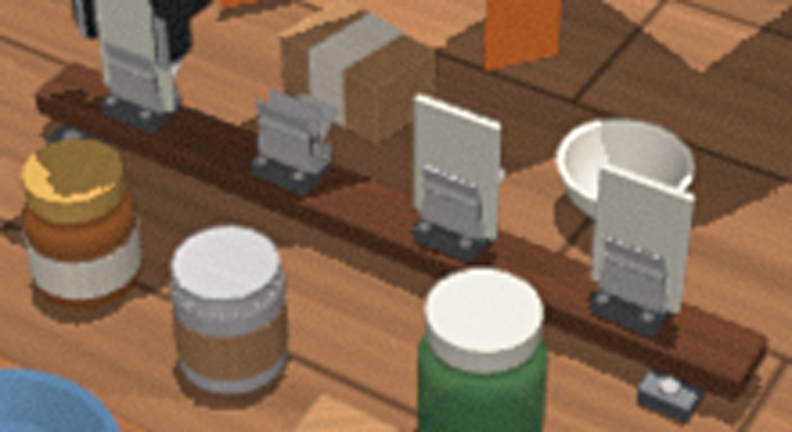

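The card stands in the end clip and looks just as it did at home in clip A. I'll open the gripper and rise clear.

Request:
step_arm:
  series:
    - {"hand": 60, "travel": [0, 0, 0], "delta_rot": [0, 0, 0]}
    - {"hand": 30, "travel": [0, 0, 0], "delta_rot": [0, 0, 0]}
    - {"hand": 0, "travel": [0, 0, 0], "delta_rot": [0, 0, 0]}
    - {"hand": 0, "travel": [0, 0, 0], "delta_rot": [0, 0, 0]}
    - {"hand": 0, "travel": [0, 0, 0], "delta_rot": [0, 0, 0]}
    - {"hand": 0, "travel": [0, 0, 0], "delta_rot": [0, 0, 0]}

```text
time_s: 15.15
eef_pos: [589.4, -169.2, 73.7]
tool_rot: [180.0, -0.0, -179.3]
force: [0.2, -0.1, 0.0]
gripper_width: 85.3
```

Request:
step_arm:
  series:
    - {"hand": 0, "travel": [0, 0, 2], "delta_rot": [0, 0, 0]}
    - {"hand": 0, "travel": [0, 0, 5], "delta_rot": [0, 0, 0]}
    - {"hand": 0, "travel": [0, 0, 8], "delta_rot": [0, 0, 0]}
    - {"hand": 0, "travel": [0, 0, 11], "delta_rot": [0, 0, 0]}
    - {"hand": 0, "travel": [0, 0, 12], "delta_rot": [0, 0, 0]}
    - {"hand": 0, "travel": [0, 0, 12], "delta_rot": [0, 0, 0]}
    - {"hand": 0, "travel": [0, 0, 12], "delta_rot": [0, 0, 0]}
    - {"hand": 0, "travel": [0, 0, 12], "delta_rot": [0, 0, 0]}
    - {"hand": 0, "travel": [0, 0, 12], "delta_rot": [0, 0, 0]}

```text
time_s: 16.27
eef_pos: [589.3, -169.1, 193.0]
tool_rot: [180.0, -0.1, -179.3]
force: [0.0, -0.1, 0.8]
gripper_width: 85.5
```

Run:
```python
from station import r
import cv2,pickle
o=r.observe(); print(o["time_s"],o["eef_pos"],o["tool_rot"],o["force"],o["gripper_width"])
w=r.capture("wrist"); cv2.imwrite(f"pics/w9.png",w["color"]); pickle.dump(w,open("w9.pkl","wb"))
c=r.capture("scene"); pickle.dump(c,open("s9.pkl","wb"));s=c["color"]; cv2.imwrite("pics/s9.png",cv2.resize(s[200:335,205:425],None,fx=3.6,fy=3.6,interpolation=cv2.INTER_CUBIC))
```

```text
16.275 [ 589.26807891 -169.09212238  193.00662779] [ 1.79973338e+02 -5.51418315e-02 -1.79301689e+02] [ 0.02984301 -0.08303606  0.81773529] 85.54408621329718
```

View pics/w9.png

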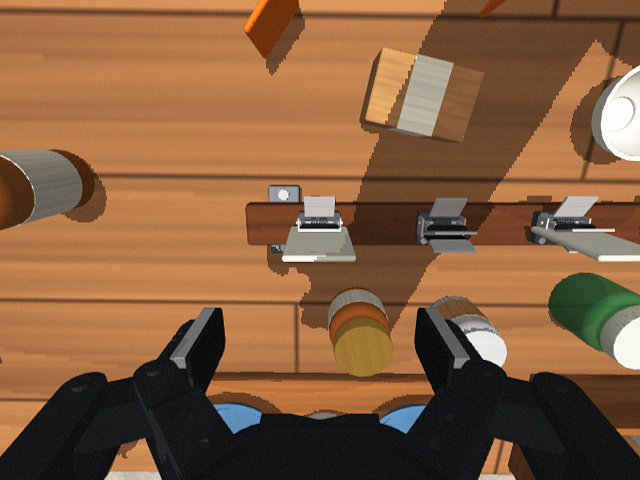

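View pics/s9.png

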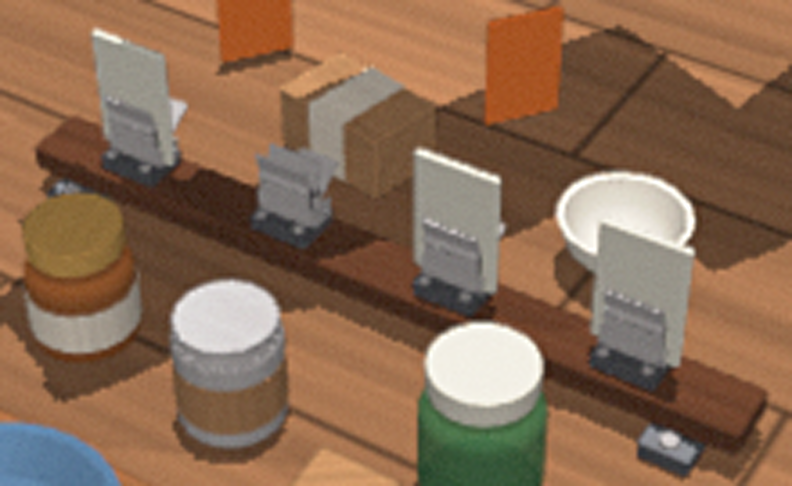

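Run:
```python
from h import *
import pickle
w=pickle.load(open("w9.pkl","rb"));c=pickle.load(open("s9.pkl","rb"))
f=lambda x,y:(205+x/3.6,200+y/3.6)
a,b=bp(w,282.5,258.5,120),bp(w,355,258,120); print(a,b,(a+b)/2)
print(bp(c,*f(94,33),120),bp(c,*f(168,55),120))
# scene bottom right of card / predicted corners (front face) for centred home card at (589.8,-169)
y=0.0125
for dy,z in [(-26,120),(26,120),(26,40)]:
    X=[589.8+2.5-dy*y,-169.3+dy,z]; p=pj(c,X); print((p[0]-205)*3.6,(p[1]-200)*3.6)
for dy,z in [(-26,120),(26,120),(26,40)]:
    X=[588.4+2.5-dy*y,-59.2+dy,z]; p=pj(c,X); print("A",(p[0]-205)*3.6,(p[1]-215)*3.6)
```

```text
[ 590.6506022  -194.85462109  120.        ] [ 589.65632237 -144.54822672  120.        ] [ 590.15346228 -169.7014239   120.        ]
[ 594.32236136 -191.50423254  120.        ] [ 589.35537874 -141.04626882  120.        ]
90.82558997241429 29.687308467562502
162.0487940381801 56.02956279144873
173.16718674298338 166.01384511678242
A 245.18062901932637 32.74595982891302
A 322.9299218239876 61.50127174615244
A 327.0156975243338 173.45526554001452
```

```bash
python3 -c "
from station import r
print(r.sign_off())"
```

```text
the job is handed in; nothing more can be done
None
```

The worn clip's card now stands in the clip that was empty, and I handed the job in with the arm risen clear (16.3 s on the clock at the last check).

**Finding the worn clip:** I tugged only the card at y ≈ −59 mm, next to the empty clip. The pull levelled off at 1–2 N while the card rose with the fingers. A good clip would have held to about 7 N, so this was the worn one. I did not tug the other two cards.

**Moving the card:** I drew it out, shifted it 110 mm along the rail and pushed it straight down. The push was about 15 N while sliding and 24 N at the hard stop. The stop came at a tool height of 74.7 mm, against 74.5 mm when the card was home in its own clip. I then eased off, opened the gripper and rose clear.

**Last checks:**
- **Moved card:** its top centre measured (590.2, −169.7) mm, against the clip centre at about (589.8, −169). It was upright and square to the eye.
- **Other cards and goods:** the two other cards and the nearby shop goods look unmoved in the last pictures.
- **Scene-camera difference:** the scene camera read the moved card's corners 2–4 mm off the wrist camera. It showed the same offset on this card before it was moved, so I took it as calibration error.

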